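Tip the mandrel rests into the wash tub

ROBOT

A 6-joint arm with a two-finger parallel gripper is mounted at the origin on the work surface. World frame = base frame: x ahead of the robot, y to its left, z up, the work surface at z = 0. Lengths are in m, angles in rad, forces in N, time in s.
With the tool pointing down it reaches from about 0.35 to 0.8 m from the base axis. Payload 7.3 kg.
Tool frame: the origin (TCP) lies between the finger pads; the fingertips stand 25 mm ahead of it and the grasp point (between the pads) lies 6 mm ahead of it (r.tip_extent is the distance from the TCP to the fingertips, in m); z points along the fingers, y is the direction in which the jaws open and shut (so a half turn about z gives the same grasp; the last joint's range is limited). The gripper opens to 85 mm and grips with 20 to 120 N. Pads are 22 mm wide; open, the fingers measure 114 mm over their backs; the gripper's body (76 mm by 85 mm) begins 54 mm behind the grasp point. The pads swing forward as they close: fully open they stand 13 mm farther back than shut.
Start: joints at [-1.331, 0.342, 1.524, -0, 1.275, -0.146], TCP at [0.198, -0.486, 0.256] pointing down, gripper open.
Joint ranges: [-2.53, 2.53], [-0.77, 2.02], [0.04, 2.7], [-1, 4.14], [0.28, 2.66], [-3.11, 3.11]. Speed limits (rad/s): [2.57, 2.57, 3.14, 3.14, 3.14, 3.14].

INTERFACE

Orientations are given as a unit quaternion [x, y, z, w].
In Python, from workcell import r, command_gripper, optics gives the robot as it stands. The module is installed in compiled form; this text tells all that it offers. Calls block until the motion is done:
- r.reach(position, orientation): joint-space move of the TCP to a pose.
- r.move_straight(position, orientation=None, speed=0.15, max_force=None): straight line of the TCP; orientation=None keeps the orientation; speed is the mean speed in m/s. With max_force (N) it stops when the force on the tool has changed by that much, and returns True; else False.
- r.movej(angles): joint-space move.
- command_gripper(opening, force=None): finger opening in m; force is the grip in N (None keeps the last); returns when the fingers have stopped.
- r.hold(seconds).
- r.solve_ik(position, orientation): joint angles nearest the present ones, or None.
- r.read_state(): the state.
- optics.get_image(name): name is "scene" or "top"; returns (picture, depth): 420x560x3 uint8, red, green, blue; 420x560 float32, m along the optical axis (not along the pixel's ray), 0 where there is no reading.
- optics.camera_model(name): a dict with "K" (3x3 intrinsics, pixels), "R" (3x3) and "t" (3): a world point X has camera coordinates R X + t. Camera axes: x right, y down, z forward; pixel columns grow to the right and rows downward; lengths in m; the calibration is good to about 2 mm. A picture is of the moment at which its call begins. camera_model takes no time and is no camera call.
A pose or a line that the arm cannot do raises r.PlanningError and nothing moves.
- r.finish_job(): hands the job in, once; it reports no verdict.
The state is a dict: "time_s": time; "joint_positions": joint angles; "dq": joint speeds; "tau": joint torques, N m; "eef_pos": TCP position; "eef_rot": TCP orientation; "contact_force": force on the tool from outside, world axes, zero at the start; "torque": the same for the moment, N m; "grip_width": finger opening in m.
Only numpy, scipy, OpenCV 4.12 (cv2) and the standard library are available. Lean on these libraries where they do the work, as an engineer would, in place of code of your own. Each camera call takes 0.05 s, during which the arm holds its last target.

TASK

Clean-down on the noodle line: drop the gate in the bench's raised edge outward, fully down, then slide the two white mandrel rests through it, one at a time, and let each tip over the lip into the wash tub. They are too heavy to lift, so keep them standing on the bench all the way to the lip, and do not disturb the bottle, the brush or the bowl.

Things in the scene. Friction and masses are not known exactly. Their poses are not given: they have to be found in the camera images.
- lip (a point): middle of the gate's 280 mm wide opening, on the bench's far edge line, level with the bench top; the bench ends here. x points out over the edge to the tub, y along the edge. Beside the opening fixed rails 56 mm high stand on this edge line. Rails, gate and tub sit elsewhere along the edge each time.
- gate (a joint): angle of the drop gate, rad: 0 upright and shut, 2.4 fully down, a sloping chute into the tub. Stainless plate 274 mm wide, hinged along its foot 6 mm beyond and 6 mm below the bench's edge. Starts at 0 to 0.25. Slightly stiff: it stays put below about 0.35, and past 0.7 it falls fully down by itself. Pushing its upper part outward takes 1 to 3 N.
- gate_top (a point): middle of the gate's blue plastic top bead, 12 mm thick, 62 mm from the hinge line
- rest_a_mid (a point): centre, 45 mm above the underside, of one mandrel rest: a white polymer block 60 (x) by 130 (y) mm, reaching from 15 to 90 mm above the bench, on a steel foot 90 (x) by 160 (y) by 15 mm. A 46 mm wide notch runs along x in its top, down to 62 mm. 2 to 3 kg, mass central and low; slides with 5 to 13 N. z is up, x runs across the 60 mm thickness, where it can be gripped below the notch.
- rest_b_mid (a point): centre of the other mandrel rest, identical to the first
- cleaner_mid (a point): centre (75 mm up) of a white bottle with a blue cap, 68 mm in diameter and 150 mm tall: leave it alone
- brush: blue scrubbing brush lying on its white bristles, 150 (x) by 50 (y) by 40 mm, origin at the centre of its underside: leave it alone
- bowl: metal bowl, 120 mm in diameter and 55 mm tall, origin at the centre of its underside: leave it alone
- tub_rim (a point): middle of the near inner edge of the wash tub's rim, 18 mm beyond the bench's edge and 30 mm below the bench top; x points into the tub. The stainless tub stands fixed under the gate; inside it reaches 408 mm from here in x, 244 mm to either side in y, and 138 mm down to the rubber mat on its floor.
Not all that is in view belongs to the job. What is shaped like the part that bears rest_b_mid but brown or purple is not meant.

How it is judged:
By the outcome, as a careful person would: the job done as asked, in the order asked, and still so for the second after the job is handed in, with the robot touching nothing.
It also fails if it takes over 69 s, if anything falls off the work surface, if the arm or the gripper's body presses on something with over 40 N, if the wrist force passes 120 N, or if a joint passes its speed limit or range.

## Working session

There is one attempt and no reset: what is moved stays moved. The work goes in short steps, each a Python script; the robot and the scene stay as the last script left them, time stands still between calls to the robot, and variables do not carry over. Pictures are saved under pics/ and viewed, and the job is handed in when it is done.

```bash
mkdir -p pics; ls; python3 - <<'E'
from workcell import r, optics
import cv2, numpy as np
for n in ("scene","top"):
    im,d=optics.get_image(n); np.savez(f"pics/{n}0.npz",im=im,d=d)
    cv2.imwrite(f"pics/{n}0.png",cv2.cvtColor(im,cv2.COLOR_RGB2BGR))
    m=optics.camera_model(n); print(n,np.round(m["K"],1).tolist(),np.round(m["R"],4).tolist(),np.round(m["t"],4).tolist(), (d>0).mean())
print(r.read_state())
E
```

```text
pics
scene [[395.2, 0.0, 279.4], [0.0, 395.2, 207.7], [0.0, 0.0, 1.0]] [[0.2195, 0.9756, 0.0089], [0.732, -0.1587, -0.6626], [-0.645, 0.152, -0.7489]] [-0.1018, -0.2977, 1.6782] 0.995969387755102
top [[526.6, 0.0, 275.9], [0.0, 526.6, 218.2], [0.0, 0.0, 1.0]] [[-0.001, -0.9998, 0.0192], [-0.9908, -0.0016, -0.1356], [0.1356, -0.0191, -0.9906]] [-0.0142, 0.4891, 1.6348] 0.9960459183673469
{'time_s': 0.1, 'joint_positions': array([-1.33101222e+00,  3.42642753e-01,  1.52493701e+00, -5.47058617e-06,
        1.27542644e+00, -1.45981404e-01]), 'dq': array([ 0.00142116, -0.00141748, -0.00189787,  0.0010361 , -0.00045919,
       -0.00153931]), 'tau': array([ 2.05916600e-03, -4.34449160e+01, -2.46490234e+01, -1.83444281e-04,
        4.62306183e-03,  9.77439271e-06]), 'eef_pos': array([ 0.1974881 , -0.48607484,  0.25569537]), 'eef_rot': array([ 9.81455323e-01,  1.91689720e-01, -3.57497500e-05, -7.05870851e-04]), 'contact_force': array([0.10860812, 0.20960289, 0.02250797]), 'torque': array([-0.00995021,  0.0256875 ,  0.04690141]), 'grip_width': 0.08549402448002374}
```

View pics/scene0.png

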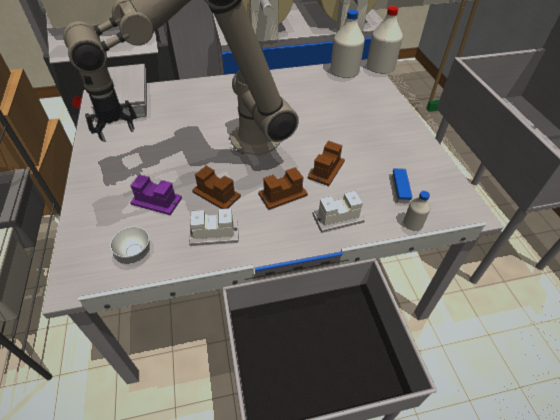

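View pics/top0.png

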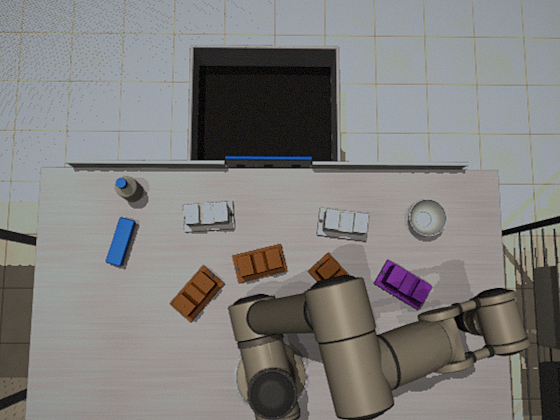

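The scene view shows the two white rests at about (214,226) and (340,210). The same two are at (209,216) and (343,223) in the top view. The brown and purple blocks are decoys: brown at top (259,262), (197,292) and (326,268), purple at (403,284). The gate bead is blue, at top (268,159). Next I'll measure positions and enlarge a crop to confirm.

```bash
cat > h.py <<'E'
import numpy as np, cv2
from workcell import r, optics, command_gripper
def cloud(n,d):
    m=optics.camera_model(n);K,R,t=m["K"],np.array(m["R"]),np.array(m["t"])
    v,u=np.mgrid[:420,:560]
    c=np.stack([(u-K[0][2])/K[0][0]*d,(v-K[1][2])/K[1][1]*d,d],-1)
    return (c-t)@R
def ray(n,px,z):
    m=optics.camera_model(n);K,R,t=np.array(m["K"]),np.array(m["R"]),np.array(m["t"])
    o=-R.T@t; dd=R.T@np.linalg.inv(K)@np.array([px[0],px[1],1.]); return o+dd*(z-o[2])/dd[2]
def proj(n,X):
    m=optics.camera_model(n);c=np.array(m["R"])@np.array(X)+np.array(m["t"]);p=np.array(m["K"])@c;return p[:2]/p[2]
def snap(tag,names=("scene","top")):
    o={}
    for n in names:
        im,d=optics.get_image(n);o[n]=(im,d,cloud(n,d));cv2.imwrite(f"pics/{n}_{tag}.png",cv2.cvtColor(im,cv2.COLOR_RGB2BGR))
    return o
E
python3 - <<'E'
from h import *
o={}
for n in("scene","top"):
    f=np.load(f"pics/{n}0.npz");im,d=f["im"],f["d"];P=cloud(n,d)
    hsv=cv2.cvtColor(im,cv2.COLOR_RGB2HSV)
    # bench plane check
    b=P[(P[...,0]>.35)&(P[...,0]<.6)&(abs(P[...,2])<.008)]
    print(n,"bench z",np.median(b[:,2]))
    obj=((P[...,2]>.008)&(P[...,2]<.2)&(P[...,0]>.3)&(P[...,0]<1.0)&(abs(P[...,1])<.6)).astype(np.uint8)
    k,l,s,c=cv2.connectedComponentsWithStats(obj)
    for i in range(1,k):
        if s[i,4]<60: continue
        q=P[l==i]; h=hsv[l==i]
        print(i,"px",c[i].round(),"n",s[i,4],"min",q.min(0).round(3),"max",q.max(0).round(3),"hsv",np.median(h,0))
    bl=(hsv[...,0]>100)&(hsv[...,0]<125)&(hsv[...,1]>150)&(P[...,0]>.75)&(P[...,0]<1.1)&(abs(P[...,1])<.3)
    q=P[bl]; print("blue",len(q),q.min(0).round(3),q.max(0).round(3),np.median(q,0).round(3))
im=cv2.imread("pics/top0.png")
im2=cv2.imread("pics/scene0.png")
a=cv2.resize(im[140:300,90:470],None,fx=2,fy=2,interpolation=2)
b=cv2.resize(im2[130:280,110:460],(760,326),interpolation=2)[:276]
cv2.imwrite("pics/crop0.png",np.vstack([a,b]))
E
```

```text
scene bench z 0.0005861871816882473
1 px [325. 173.] n 293 min [0.3   0.163 0.008] max [0.345 0.25  0.094] hsv [ 13. 173.  62.]
2 px [283. 188.] n 1221 min [ 0.305 -0.05   0.008] max [0.414 0.125 0.098] hsv [ 13. 180.  83.]
3 px [411. 200.] n 1192 min [0.304 0.413 0.008] max [0.615 0.511 0.155] hsv [ 23.  37. 134.]
4 px [216. 215.] n 2195 min [ 0.3   -0.313  0.008] max [ 0.529 -0.116  0.096] hsv [ 16.  30. 121.]
7 px [161. 199.] n 673 min [ 0.3   -0.475  0.008] max [ 0.364 -0.338  0.094] hsv [142. 155.  83.]
8 px [339. 211.] n 1361 min [0.459 0.119 0.008] max [0.551 0.284 0.096] hsv [ 23.  17. 143.]
19 px [367. 249.] n 2033 min [ 0.659 -0.125  0.008] max [0.687 0.6   0.067] hsv [ 30.  17. 110.]
20 px [129. 241.] n 842 min [ 0.433 -0.55   0.008] max [ 0.552 -0.433  0.06 ] hsv [ 30.  16. 163.]
28 px [171. 285.] n 1827 min [ 0.657 -0.6    0.008] max [ 0.675 -0.128  0.063] hsv [ 30.  16. 110.]Traceback (most recent call last):
  File "<stdin>", line 16, in <module>
    return umr_minimum(a, axis, None, out, keepdims, initial, where)
ValueError: zero-size array to reduction operation minimum which has no identity
```

```bash
cat > meas.py <<'E'
from h import *
def measure(n,im,d):
    P=cloud(n,d);hsv=cv2.cvtColor(im,cv2.COLOR_RGB2HSV)
    H,S,V=[hsv[...,i] for i in range(3)]
    out={}
    obj=((P[...,2]>.009)&(P[...,2]<.2)&(P[...,0]>.4)&(P[...,0]<.64)&(abs(P[...,1])<.6)).astype(np.uint8)
    k,l,s,c=cv2.connectedComponentsWithStats(obj)
    for i in range(1,k):
        if s[i,4]<60: continue
        q=P[l==i]; rect=cv2.minAreaRect((q[:,:2]*1000).astype(np.float32))
        top=q[q[:,2]>.075]; rt=cv2.minAreaRect((top[:,:2]*1000).astype(np.float32)) if len(top)>10 else None
        print(n,i,"px",c[i].round(),s[i,4],"z",q[:,2].min().round(3),q[:,2].max().round(3),"rect",np.round(np.hstack([*rect]),1),"top",None if rt is None else np.round(np.hstack([*rt]),1),"S",np.median(S[l==i]))
    bl=(H>100)&(H<125)&(S>150)&(P[...,0]>.64)&(P[...,0]<.9)&(abs(P[...,1])<.35)
    if bl.any():
        q=P[bl]; print("blue",len(q),q.min(0).round(3),q.max(0).round(3),np.median(q,0).round(3))
        A=np.polyfit(q[:,1],q[:,0],1);print(" slope",A.round(4))
    for nm,sg in(("rails",0),):
        m=(P[...,2]>.05)&(P[...,2]<.06)&(P[...,0]>.63)&(P[...,0]<.72)&(abs(P[...,1])<.6)&(S<80)
        q=P[m];
        if len(q):
            y=np.sort(q[:,1]);g=np.argmax(np.diff(y));print("rails n",len(q),"x",np.percentile(q[:,0],[2,50,98]).round(3),"gap",y[g].round(3),y[g+1].round(3),"fit",np.polyfit(q[:,1],q[:,0],1).round(4))
E
python3 - <<'E'
from meas import *
for n in("scene","top"):
    f=np.load(f"pics/{n}0.npz");measure(n,f["im"],f["d"])
im=cv2.imread("pics/top0.png")
im2=cv2.imread("pics/scene0.png")
a=cv2.resize(im[140:300,90:470],None,fx=2,fy=2,interpolation=2)
b=cv2.resize(im2[130:280,110:460],(760,326),interpolation=2)[:276]
cv2.imwrite("pics/crop0.png",np.vstack([a,b]))
E
```

```text
scene 1 px [413. 204.] 1027 z 0.009 0.155 rect [506.2 454.7  66.3 217.9  83.5] top [584.9 441.7  66.3  53.   46.5] S 36.0
scene 2 px [339. 211.] 1353 z 0.009 0.096 rect [501.6 201.8  92.1 161.5   2.6] top [499.6 201.9  64.3 131.5   5.9] S 17.0
scene 6 px [213. 227.] 1437 z 0.009 0.096 rect [ 476.5 -229.4  159.6   94.1   83.2] top [ 477.1 -229.6  129.7   63.5   82. ] S 17.0
scene 7 px [129. 241.] 811 z 0.009 0.06 rect [ 492.5 -491.6  116.2  118.1   85.4] top None S 17.0
blue 270 [ 0.676 -0.125  0.042] [0.687 0.146 0.067] [0.683 0.006 0.059]
 slope [-0.0007  0.6827]
rails n 1073 x [0.66  0.668 0.673] gap -0.024 0.026 fit [-3.000e-04  6.672e-01]
top 13 px [128. 189.] 539 z 0.011 0.157 rect [575.6 446.1  62.5  67.1  52.6] top [575.8 446.3  62.1  67.1  52.6] S 40.0
top 119 px [429. 217.] 813 z 0.009 0.063 rect [ 490.4 -490.7  117.3  118.2   26.9] top None S 18.0
top 125 px [208. 216.] 1365 z 0.009 0.102 rect [499.4 202.3  94.5 162.8   4.3] top [497.9 203.5  61.4 130.3   4.4] S 20.0
top 153 px [342. 224.] 1363 z 0.009 0.101 rect [ 473.1 -228.4  165.3   93.6   84.5] top [ 473.2 -227.2  130.    60.9   82.5] S 19.0
top 167 px [123. 232.] 489 z 0.009 0.05 rect [444.3 467.2  53.5  97.9  75.4] top None S 189.0
blue 352 [ 0.672 -0.145 -0.181] [0.9   0.262 0.068] [0.68  0.015 0.058]
 slope [0.0215 0.6943]
rails n 852 x [0.658 0.664 0.672] gap 0.021 0.142 fit [0.0021 0.664 ]
```

View pics/crop0.png

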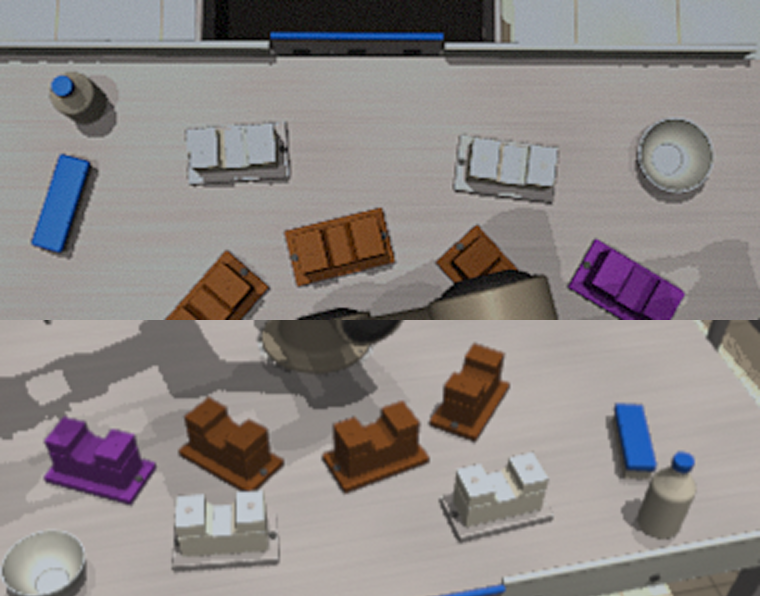

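Both views agree on the white rests. They are the only white notched blocks, and the decoys are brown and purple:

| Rest | Centre (x, y) | Long axis from y | Block size |
|---|---|---|---|
| A | (0.500, 0.203) | about +4.4° | about 62 x 130 |
| B | (0.475, -0.229) | about -7.5° | about 62 x 130 |

Next is the opening centre, then a check that the arm can reach the poses.

```bash
cat >> h.py <<'E'
from scipy.spatial.transform import Rotation as Rot
def q_down(phi, tilt=0.0):
    """tool z down, jaw axis y at world yaw phi"""
    y=np.array([np.cos(phi),np.sin(phi),0]);z=np.array([0,0,-1.]);x=np.cross(y,z)
    return Rot.from_matrix(np.stack([x,y,z],1)).as_quat()
def st(tag=""):
    s=r.read_state();print(tag,"t",round(s["time_s"],2),"p",np.round(s["eef_pos"],4),"F",np.round(s["contact_force"],1),"w",round(s["grip_width"],4));return s
E
python3 - <<'E'
from h import *
for n in("scene","top"):
    f=np.load(f"pics/{n}0.npz");im,P=f["im"],cloud(n,f["d"]);hsv=cv2.cvtColor(im,cv2.COLOR_RGB2HSV)
    m=(hsv[...,0]>100)&(hsv[...,0]<125)&(hsv[...,1]>120)&(P[...,2]>.035)&(P[...,0]>.64)&(P[...,0]<.72)&(abs(P[...,1])<.3)
    v,u=np.nonzero(m);q=P[m];print(n,"bead y",q[:,1].min().round(4),q[:,1].max().round(4),"x med",np.median(q[:,0]).round(4),"u",u.min(),u.max(),"v",np.median(v))
    for uu in (u.min(),u.max()):
        print("  ray",ray(n,(uu,np.median(v[u==uu])),.058).round(4))
    m=(P[...,2]>.052)&(P[...,2]<.06)&(P[...,0]>.64)&(P[...,0]<.69)&(abs(P[...,1])<.5)&(hsv[...,1]<60)
    y=P[m][:,1];print("  rail y+",y[y>.08].min().round(4),"y-",y[y<-.08].max().round(4))
    x=P[m&(abs(P[...,1])>.2)][:,0];print("  rail x",np.percentile(x,[1,10,50,90,99]).round(4))
for p,phis in [((.60,0,.05),(np.pi/2,-np.pi/2)),((.72,0,.05),(np.pi/2,-np.pi/2)),((.5,.203,.05),(.077,.077+np.pi)),((.475,-.229,.05),(-.13,-.13+np.pi)),((.655,.05,.05),(0,np.pi)),((.655,-.05,.05),(0,np.pi))]:
    for ph in phis:
        s=r.solve_ik(p,q_down(ph));print(p,round(ph,2),None if s is None else np.round(s,2))
E
```

```text
scene bead y -0.1245 0.1478 x med 0.6825 u 255 342 v 261.0
  ray [ 0.6798 -0.1237  0.058 ]
  ray [0.6836 0.1474 0.058 ]
  rail y+ 0.1278 y- -0.0923
  rail x [0.6601 0.6625 0.6672 0.6713 0.6728]
top bead y -0.1215 0.1476 x med 0.6779 u 225 310 v 158.0
  ray [0.6792 0.1475 0.058 ]
  ray [ 0.6787 -0.1218  0.058 ]
  rail y+ 0.1537 y- -0.0933
  rail x [0.6573 0.6582 0.6637 0.6679 0.6708]
(0.6, 0, 0.05) 1.57 [-0.13  0.7   1.54 -0.    0.9  -1.7 ]
(0.6, 0, 0.05) -1.57 [-0.13  0.7   1.54 -0.    0.9   1.44]
(0.72, 0, 0.05) 1.57 [-0.11  0.89  1.12 -0.    1.13 -1.68]
(0.72, 0, 0.05) -1.57 [-0.11  0.89  1.12 -0.    1.13  1.46]
(0.5, 0.203, 0.05) 0.08 [ 0.24  0.62  1.72 -0.    0.8   0.17]
(0.5, 0.203, 0.05) 3.22 [ 0.24  0.62  1.72 -0.    0.8  -2.97]
(0.475, -0.229, 0.05) -0.13 [-0.59  0.6   1.76 -0.    0.78 -0.46]
(0.475, -0.229, 0.05) 3.01 [-0.59  0.6   1.76 -0.    0.78  2.68]
(0.655, 0.05, 0.05) 0 [-0.04  0.78  1.35 -0.    1.   -0.04]
(0.655, 0.05, 0.05) 3.14 [-0.04  0.78  1.35 -0.    1.    3.1 ]
(0.655, -0.05, 0.05) 0 [-0.19  0.78  1.35 -0.    1.   -0.19]
(0.655, -0.05, 0.05) 3.14 [-0.19  0.78  1.35 -0.    1.    2.95]
```

```bash
python3 - <<'E'
from h import *
Q=q_down(0.0)
command_gripper(0.0,60)
r.reach([.60,.012,.17],Q); st()
r.move_straight([.60,.012,.052],Q,speed=.2); st()
print(r.move_straight([.712,.012,.052],Q,speed=.1,max_force=20)); st("push")
r.move_straight([.69,.012,.17],Q,speed=.25)
command_gripper(.085)
r.reach([.50,.203,.17],q_down(.077)); st()
o=snap("gate")
from meas import measure
for n in o: measure(n,*o[n][:2])
E
```

```text
t 3.17 p [0.6    0.011  0.1702] F [-0.1  0.  -0. ] w -0.0
 t 3.92 p [0.6008 0.0116 0.053 ] F [0.8 0.6 0.3] w 0.0001
False
push t 5.18 p [0.7116 0.012  0.0521] F [0.8 0.1 0.8] w -0.0
 t 7.65 p [0.5012 0.2025 0.1703] F [ 0.2 -1.1  0.4] w 0.0852
scene 2 px [413. 204.] 1026 z 0.009 0.156 rect [505.5 455.2  66.8 218.6  82.9] top [585.3 442.1  66.   52.7  53.4] S 36.0
scene 3 px [339. 211.] 1350 z 0.009 0.199 rect [511.6 201.6 166.6  98.7  87.9] top [513.7 203.9  93.8 133.2   5.5] S 21.0
scene 5 px [213. 227.] 1452 z 0.009 0.095 rect [ 477.5 -229.6  159.8   93.4   83.1] top [ 476.4 -229.   129.2   64.2   82.9] S 17.0
scene 6 px [129. 241.] 825 z 0.009 0.061 rect [ 491.5 -491.4  115.6  120.9   88.5] top None S 16.0
blue 205 [ 0.706 -0.125 -0.056] [ 0.717  0.145 -0.04 ] [ 0.712  0.008 -0.047]
 slope [5.000e-04 7.117e-01]
rails n 1081 x [0.66  0.668 0.672] gap -0.128 0.152 fit [-3.000e-04  6.672e-01]
top 9 px [128. 189.] 542 z 0.009 0.157 rect [587.8 454.9  93.1  67.6  31.5] top [575.9 446.   60.4  66.9  55.1] S 40.0
top 85 px [429. 216.] 811 z 0.009 0.063 rect [ 490.9 -489.7  118.1  118.5   81.5] top None S 18.0
top 86 px [226. 214.] 365 z 0.009 0.1 rect [502.6 143.9  90.9  46.   10.2] top [501.5 152.3  60.3  28.    4.9] S 19.0
top 106 px [188. 219.] 160 z 0.009 0.099 rect [482.2 265.2  73.1  42.2  54.8] top [485.9 250.   43.9  35.5   7.2] S 20.0
top 109 px [343. 224.] 1345 z 0.009 0.101 rect [ 472.9 -227.2  160.8   90.2   82.9] top [ 472.9 -227.8  130.7   61.1   82.1] S 19.0
top 128 px [123. 232.] 487 z 0.009 0.051 rect [442.7 472.1  60.3  94.2  74.2] top None S 188.0
blue 212 [ 0.705 -0.138 -0.176] [ 0.892  0.26  -0.036] [ 0.712  0.031 -0.05 ]
 slope [0.1019 0.7209]
rails n 834 x [0.657 0.664 0.67 ] gap -0.128 0.154 fit [0.0024 0.6637]
```

```bash
python3 -c "
import cv2,numpy as np
a=cv2.imread('pics/scene_gate.png');b=cv2.imread('pics/top_gate.png')
cv2.imwrite('pics/both_gate.png',np.hstack([cv2.resize(a[100:420,100:460],(400,356)),cv2.resize(b[30:350,100:460],(400,356))]))"
```

```text
(no output)
```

View pics/both_gate.png

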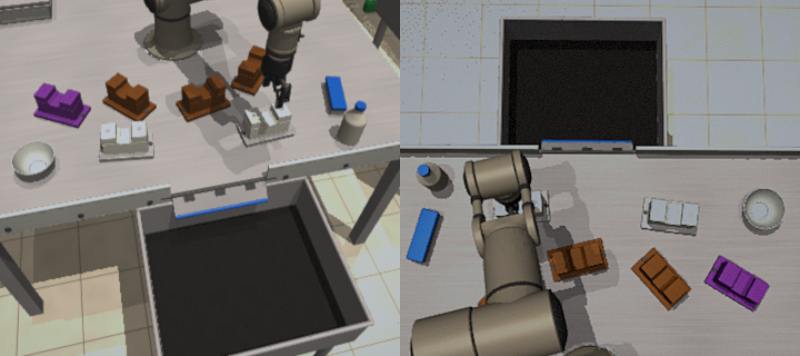

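The gate is fully down: the bead is at (0.712, -0.05), which fits 2.4 rad. The edge is at x≈0.664 and the opening is y -0.128..0.153. Next I'll grip rest A and slide it.

```bash
python3 - <<'E'
from h import *
q=q_down(.077)
print(r.move_straight([.500,.203,.052],q,speed=.15,max_force=15)); st("down")
command_gripper(.05,60); s=st("grip")
print("torque",np.round(s["torque"],2))
r.move_straight([.525,.15,.052],q_down(.05),speed=.08); st()
o=snap("dragA",("scene",))
E
```

```text
False
down t 8.68 p [0.5007 0.203  0.0527] F [ 0.5  0.6 -0.4] w 0.085
grip t 9.04 p [0.4987 0.203  0.053 ] F [-6.3 -1.2  8. ] w 0.0591
torque [-0.2   1.3  -0.06]
 t 9.93 p [0.5243 0.1511 0.0531] F [-3.   5.4  5.9] w 0.0591
```

View pics/scene_dragA.png

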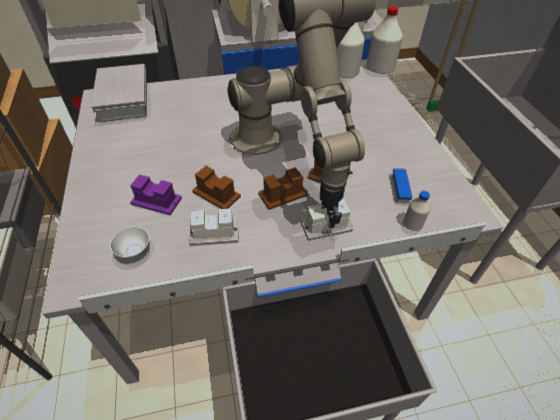

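Rest A, at about (328,218), slides with the gripper and stays flat. The drag takes about 6 N. Continuing to the lip.

```bash
python3 - <<'E'
from h import *
r.move_straight([.555,.047,.053],q_down(0),speed=.09); st()
r.move_straight([.640,.047,.053],q_down(0),speed=.08,max_force=30); st()
command_gripper(.085); st("open")
r.move_straight([.640,.047,.15],q_down(0),speed=.25)
r.reach([.56,.047,.15],q_down(0)); 
o=snap("A2")
from meas import *
for n in o:
    im,d,P=o[n]; m=(P[...,2]>.08)&(P[...,2]<.1)&(P[...,0]>.59)&(P[...,0]<.72)&(abs(P[...,1])<.2)
    q=P[m];print(n,len(q),q.min(0).round(3),q.max(0).round(3))
st()
E
```

```text
t 11.32 p [0.554  0.0481 0.0531] F [-0.9  3.9 -1.5] w 0.0592
 t 12.53 p [0.6369 0.0472 0.0532] F [-11.3  -0.3   6.5] w 0.0594
open t 12.92 p [0.6404 0.047  0.0533] F [ 0.7 -0.7 -0.2] w 0.0851
scene 504 [ 0.605 -0.019  0.08 ] [0.67  0.112 0.097]
top 11 [0.616 0.002 0.083] [0.665 0.005 0.093]
 t 13.97 p [0.5606 0.0469 0.1494] F [-0.6 -0.8  0.5] w 0.085
```

View pics/scene_A2.png

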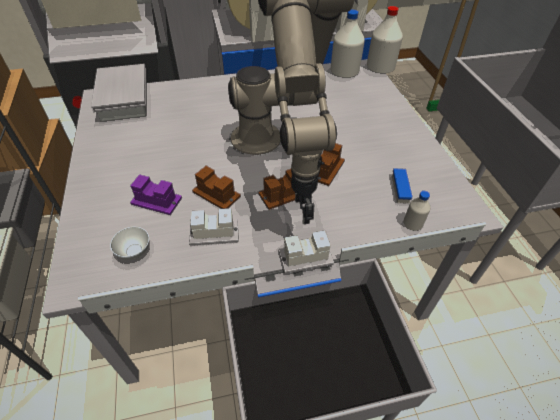

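Rest A stands square in the opening: centre about (0.637, 0.047), foot overhanging the lip by about 18 mm. For the last push I'll lean the closed fingers back 18°, so they press low on the foot and the body stays clear of the block.

```bash
cat >> h.py <<'E'
def q_tilt(a,sgn):
    z=np.array([np.sin(a),0,-np.cos(a)]);y=np.array([0,sgn*1.,0]);return Rot.from_matrix(np.stack([np.cross(y,z),y,z],1)).as_quat(),z
def tip(x,y,z,a,sgn):
    q,d=q_tilt(a,sgn);return np.array([x,y,z])-r.tip_extent*d,q
E
python3 - <<'E'
from h import *
a=np.radians(18);print(r.tip_extent)
for sg in(1,-1):
    for x,z in((.56,.12),(.56,.007),(.65,.007)):
        p,q=tip(x,.047,z,a,sg);s=r.solve_ik(p,q);print(sg,x,z,p.round(3),None if s is None else np.round(s,2))
E
```

```text
0.025
1 0.56 0.12 [0.552 0.047 0.144] [-0.06  0.39  1.86  0.04  0.58 -1.66]
1 0.56 0.007 [0.552 0.047 0.031] [-0.06  0.59  1.95  0.07  0.29 -1.7 ]
1 0.65 0.007 [0.642 0.047 0.031] [-0.05  0.69  1.69  0.04  0.44 -1.66]
-1 0.56 0.12 [0.552 0.047 0.144] [-0.06  0.39  1.86  0.04  0.58  1.48]
-1 0.56 0.007 [0.552 0.047 0.031] [-0.06  0.59  1.95  0.07  0.29  1.44]
-1 0.65 0.007 [0.642 0.047 0.031] [-0.05  0.69  1.69  0.04  0.44  1.49]
```

```bash
python3 - <<'E'
from h import *
a=np.radians(18);sg=1
command_gripper(0.0)
p,q=tip(.573,.047,.11,a,sg); r.reach(p,q); st()
p,_=tip(.573,.047,.0075,a,sg); print(r.move_straight(p,q,speed=.15,max_force=12)); st("low")
p,_=tip(.608,.047,.0075,a,sg); print(r.move_straight(p,q,speed=.06,max_force=30)); st("push")
o=snap("A3",("scene",)); st()
E
```

```text
t 16.17 p [0.5654 0.047  0.1339] F [-0.1 -0.1  0.3] w 0.0001
False
low t 17.0 p [0.5658 0.047  0.0319] F [-0.4  0.2 -0.1] w -0.0002
False
push t 17.73 p [0.5986 0.0473 0.0308] F [-7.7 -0.1  4.3] w 0.0002
 t 17.78 p [0.5986 0.0473 0.0308] F [-6.8  0.   3.2] w 0.0001
```

View pics/scene_A3.png

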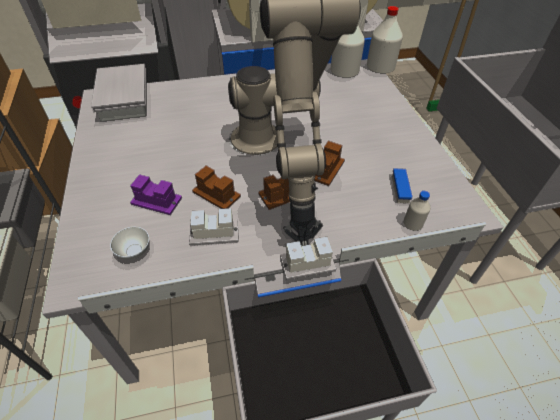

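Rest A is still upright at (309,257), balanced just short of tipping. Push on in the same way.

```bash
python3 - <<'E'
from h import *
a=np.radians(18);sg=1
q,_=q_tilt(a,sg)
for x in (.62,.63,.64):
    p,_=tip(x,.047,.0075,a,sg); print(x,r.move_straight(p,q,speed=.08,max_force=30)); s=st()
    o=snap(f"A4_{x}",("scene",)); P=o["scene"][2]
    m=(P[...,2]>.03)&(P[...,0]>.64)&(P[...,0]<.75)&(P[...,1]>-.04)&(P[...,1]<.13)
    print("pts above lip",m.sum())
    if m.sum()<60: break
E
```

```text
0.62 False
 t 18.08 p [0.6132 0.047  0.0319] F [1.7 0.3 0.8] w -0.0003
pts above lip 966
0.63 False
 t 18.41 p [0.6229 0.0469 0.0315] F [-0.6 -0.5  0.2] w -0.0001
pts above lip 876
0.64 False
 t 18.73 p [0.6323 0.047  0.0313] F [-0.6 -0.8  0. ] w 0.0
pts above lip 813
```

```bash
ls -t pics/scene_A4* | head -1; cp $(ls -t pics/scene_A4* | head -1) pics/a4last.png
```

```text
pics/scene_A4_0.64.png
```

View pics/a4last.png

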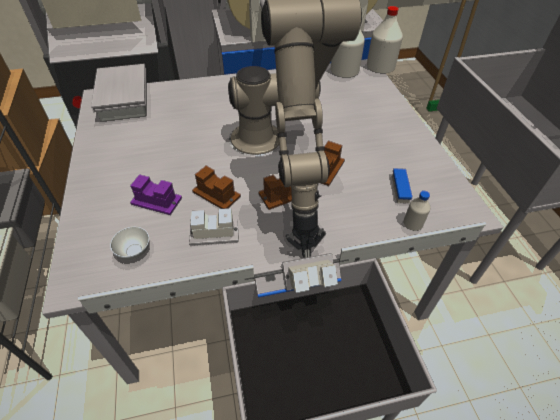

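The rest has tipped onto the chute, at (312,278). I'll back off and look again.

```bash
python3 - <<'E'
from h import *
a=np.radians(18);sg=1
q,_=q_tilt(a,sg)
p,_=tip(.60,.047,.06,a,sg); r.move_straight(p,q,speed=.2); st()
o=snap("A5")
a=cv2.imread('pics/scene_A5.png');b=cv2.imread('pics/top_A5.png')
cv2.imwrite('pics/both_A5.png',np.hstack([cv2.resize(a[200:400,180:460],(560,400)),b[20:420,150:380]]))
E
```

```text
t 19.27 p [0.5926 0.047  0.0841] F [-0.3  0.5 -0.7] w 0.0002
```

View pics/both_A5.png

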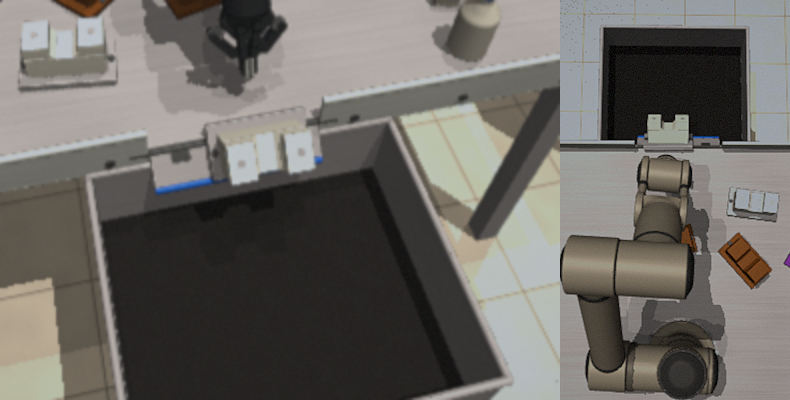

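```bash
python3 - <<'E'
from h import *
p4=cv2.imread("pics/scene_A4_0.64.png").astype(int);p5=cv2.imread("pics/scene_A5.png").astype(int)
r.hold(.2)
o=snap("A6");p6=cv2.imread("pics/scene_A6.png").astype(int)
for x,y in((p4,p5),(p5,p6)): print((abs(x-y)[260:300,285:345].max(2)>25).sum())
P=o["scene"][2];hsv=cv2.cvtColor(o["scene"][0],cv2.COLOR_RGB2HSV)
m=(P[...,0]>.60)&(P[...,0]<.85)&(P[...,1]>-.05)&(P[...,1]<.14)&(hsv[...,1]<60)&(hsv[...,2]>90)
for n in o:
    im,d,P=o[n]
    for y in (.01,.085,.11,.12):
        k=(abs(P[...,1]-y)<.004)&(P[...,0]>.60)&(P[...,0]<.8)&(P[...,2]>-.12)
        q=P[k];q=q[np.argsort(q[:,0])];print(n,y,[(round(float(t[0]),3),round(float(t[2]),3)) for t in q[::3]])
st()
E
```

```text
0
0
scene 0.01 [(0.6, 0.003), (0.602, 0.001), (0.606, -0.002), (0.613, -0.002), (0.619, 0.001), (0.623, 0.002), (0.627, 0.001), (0.631, 0.001), (0.65, 0.023), (0.66, 0.032), (0.663, 0.031), (0.665, 0.028), (0.667, 0.024), (0.669, 0.022), (0.677, 0.028), (0.684, 0.033), (0.696, 0.046), (0.704, 0.053), (0.711, 0.058), (0.719, 0.064), (0.727, 0.067), (0.73, 0.066), (0.732, 0.067), (0.734, 0.06), (0.735, 0.057), (0.737, 0.055), (0.741, 0.05), (0.743, 0.048), (0.746, 0.047), (0.747, 0.049), (0.75, 0.042), (0.751, 0.039), (0.753, 0.042), (0.757, 0.036), (0.757, 0.036), (0.76, 0.031), (0.761, 0.027), (0.763, 0.024)]
scene 0.085 [(0.6, 0.003), (0.603, -0.003), (0.608, 0.001), (0.615, 0.0), (0.621, -0.002), (0.624, -0.004), (0.634, 0.004), (0.653, 0.026), (0.663, 0.03), (0.664, 0.031), (0.666, 0.027), (0.668, 0.025), (0.677, 0.028), (0.686, 0.036), (0.692, 0.042), (0.699, 0.048), (0.707, 0.055), (0.717, 0.063), (0.724, 0.069), (0.728, 0.071), (0.73, 0.068), (0.731, 0.06), (0.734, 0.057), (0.736, 0.051), (0.739, 0.053), (0.742, 0.054), (0.743, 0.05), (0.745, 0.048), (0.747, 0.05), (0.75, 0.049
[... 1960 characters left out ...]
, 0.021), (0.653, -0.001), (0.655, 0.031), (0.66, 0.026), (0.665, 0.029), (0.67, 0.025), (0.677, 0.007), (0.683, 0.037), (0.687, 0.036), (0.69, -0.002), (0.692, 0.04), (0.695, 0.041), (0.701, 0.046), (0.704, 0.044), (0.707, 0.057), (0.71, 0.058), (0.716, 0.061), (0.72, 0.057), (0.725, 0.065), (0.728, 0.065), (0.737, 0.056), (0.742, 0.052), (0.755, 0.039)]
top 0.12 [(0.635, 0.004), (0.639, 0.002), (0.647, -0.004), (0.649, 0.029), (0.653, 0.026), (0.654, 0.034), (0.655, 0.016), (0.659, 0.026), (0.663, 0.024), (0.671, 0.02), (0.677, 0.01), (0.686, 0.011), (0.687, -0.005), (0.693, -0.003), (0.7, -0.018), (0.703, -0.015), (0.709, -0.026)]
 t 19.67 p [0.5922 0.047  0.0831] F [ 0.  -0.4  0.6] w 0.0
```

The rest is jammed on the chute, and I'm noting that before continuing. It leans about 53°, resting on the bench edge with its foot's front edge caught on the gate's raised bead, and it isn't moving. Its mass is almost over the bead, so a gentle outward push on the raised rear edge of the foot, around (0.65, 0.047, 0.022), should roll it in.

```bash
cat > fin.py <<'E'
from h import *
import sys
a=np.radians(18);sg=1;q,_=q_tilt(a,sg)
def finish(y,tag,xs=(.65,.66,.67,.68,.69,.70),z=.013):
    p,_=tip(.615,y,z,a,sg); r.move_straight(p,q,speed=.2,max_force=20)
    for x in xs:
        p,_=tip(x,y,z,a,sg); hit=r.move_straight(p,q,speed=.12,max_force=30)
        o=snap(f"{tag}_{x}",("scene",)); P=o["scene"][2]
        m=(P[...,2]>.0)&(P[...,0]>.69)&(P[...,0]<.85)&(P[...,1]>y-.09)&(P[...,1]<y+.09)
        s=r.read_state();print(x,hit,"t",round(s["time_s"],2),"F",np.round(s["contact_force"],1),"pts",m.sum())
        if hit or m.sum()<60: break
E
python3 - <<'E'
from fin import *
finish(.047,"A7")
p,_=tip(.60,.047,.10,a,sg); r.move_straight(p,q,speed=.25)
o=snap("A8");st()
A=cv2.imread('pics/scene_A8.png');b=cv2.imread('pics/top_A8.png')
cv2.imwrite('pics/both_A8.png',np.hstack([cv2.resize(A[200:400,180:460],(560,400)),b[20:420,150:380]]))
E
```

```text
0.65 False t 20.56 F [-2.1 -0.7 -2.2] pts 1143
0.66 False t 20.86 F [-1.   0.3  0.8] pts 1281
0.67 False t 21.16 F [ 0.   0.5 -0.5] pts 1546
0.68 False t 21.46 F [0.6 0.3 0.1] pts 0
 t 22.18 p [0.5926 0.0469 0.1225] F [-0.3 -0.2  0.6] w 0.0003
```

View pics/both_A8.png

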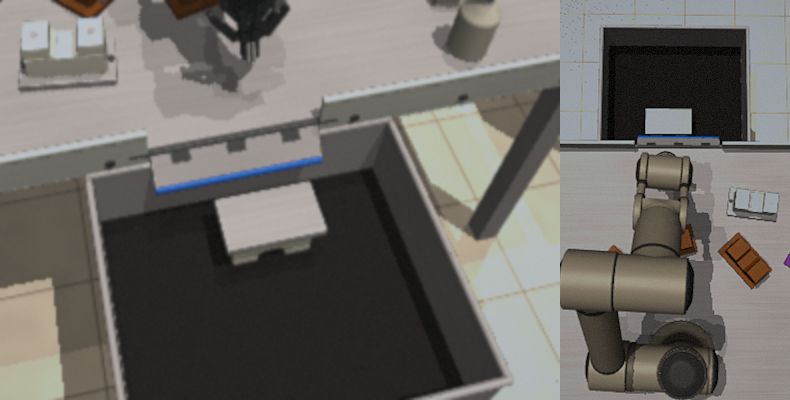

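Rest A is now inside the tub, upside down, at about (270,222) in the crop. It sits close to the chute, where B would land on it. I'll measure it and see whether it can be nudged aside.

```bash
python3 - <<'E'
from h import *
o=snap("A9")
for n in o:
    im,d,P=o[n]
    m=(P[...,2]>-.1)&(P[...,2]<-.055)&(P[...,0]>.722)&(P[...,0]<.95)&(abs(P[...,1])<.2)
    q=P[m];print(n,len(q),"z",np.percentile(q[:,2],[5,50,95]).round(3),"rect",np.round(np.hstack([*cv2.minAreaRect((q[:,:2]*1000).astype(np.float32))]),1),q.min(0).round(3),q.max(0).round(3))
    m=(P[...,2]<-.14)&(P[...,0]>.70)&(P[...,0]<1.1)&(abs(P[...,1])<.27);q=P[m];print(" floor",np.median(q[:,2]).round(3),np.percentile(q[:,0],[.5,99.5]).round(3),np.percentile(q[:,1],[.5,99.5]).round(3))
for ph in (0,np.pi/2):
  for x,y in ((.775,-.07),(.775,.06),(.76,-.07),(.76,.06)):
    for z in (-.06,.06):
        s=r.solve_ik([x,y,z],q_down(ph));print(round(ph,1),x,y,z,None if s is None else np.round(s,2))
E
```

```text
scene 1418 z [-0.083 -0.077 -0.074] rect [773.6  45.  160.5  92.9  89.8] [ 0.727 -0.035 -0.093] [ 0.82   0.125 -0.07 ]
 floor -0.167 [0.703 1.092] [-0.262  0.269]
top 1193 z [-0.085 -0.078 -0.071] rect [7.721e+02 4.730e+01 9.310e+01 1.563e+02 2.000e-01] [ 0.725 -0.031 -0.09 ] [ 0.819  0.126 -0.062]
 floor -0.168 [0.728 1.089] [-0.218  0.269]
0 0.775 -0.07 -0.06 [-0.19  1.12  0.91 -0.    1.1  -0.19]
0 0.775 -0.07 0.06 [-0.19  0.99  0.87 -0.    1.28 -0.19]
0 0.775 0.06 -0.06 [-0.02  1.12  0.92 -0.    1.1  -0.02]
0 0.775 0.06 0.06 [-0.02  0.99  0.87 -0.    1.28 -0.02]
0 0.76 -0.07 -0.06 [-0.19  1.1   0.98 -0.    1.06 -0.19]
0 0.76 -0.07 0.06 [-0.19  0.96  0.94 -0.    1.25 -0.19]
0 0.76 0.06 -0.06 [-0.02  1.1   0.99 -0.    1.06 -0.02]
0 0.76 0.06 0.06 [-0.02  0.96  0.94 -0.    1.24 -0.02]
1.6 0.775 -0.07 -0.06 [-0.19  1.12  0.91 -0.    1.1  -1.76]
1.6 0.775 -0.07 0.06 [-0.19  0.99  0.87 -0.    1.28 -1.76]
1.6 0.775 0.06 -0.06 [-0.02  1.12  0.92 -0.    1.1  -1.59]
1.6 0.775 0.06 0.06 [-0.02  0.99  0.87 -0.    1.28 -1.59]
1.6 0.76 -0.07 -0.06 [-0.19  1.1   0.98 -0.    1.06 -1.76]
1.6 0.76 -0.07 0.06 [-0.19  0.96  0.94 -0.    1.25 -1.76]
1.6 0.76 0.06 -0.06 [-0.02  1.1   0.99 -0.    1.06 -1.59]
1.6 0.76 0.06 0.06 [-0.02  0.96  0.94 -0.    1.24 -1.59]
```

A is centred at (0.773, 0.046) with its top at z = -0.077, which matches an inverted rest on the mat at -0.168. The nudge poses are reachable and clear of the chute, so I'll slide A aside to +y.

```bash
python3 - <<'E'
from h import *
q=q_down(np.pi/2)
r.reach([.773,-.065,.07],q); st()
h=r.move_straight([.773,-.065,-.073],q,speed=.15,max_force=12); st(f"down {h}")
if not h:
    h=r.move_straight([.773,.058,-.073],q,speed=.1,max_force=35); st(f"push {h}")
    r.move_straight([.773,.05,-.073],q,speed=.1)
r.move_straight([.773,.03,.10],q,speed=.25)
r.reach([.60,-.10,.17],q_down(-.13)); command_gripper(.085)
o=snap("A10")
for n in o:
    im,d,P=o[n]
    m=(P[...,2]>-.1)&(P[...,2]<-.055)&(P[...,0]>.722)&(P[...,0]<.95)&(abs(P[...,1])<.25)
    q=P[m];print(n,len(q),"rect",np.round(np.hstack([*cv2.minAreaRect((q[:,:2]*1000).astype(np.float32))]),1),q.min(0).round(3),q.max(0).round(3))
st()
E
```

```text
t 23.16 p [ 0.7725 -0.0644  0.069 ] F [-0.4  1.3  0.3] w -0.0002
down False t 24.26 p [ 0.774  -0.0651 -0.0714] F [-0.7  0.  -0.7] w -0.0001
push False t 25.64 p [ 0.7735  0.0554 -0.0724] F [  0.3 -11.1   1.3] w 0.0001
scene 1385 rect [8.323e+02 5.200e+00 2.104e+02 4.497e+02 4.000e-01] [ 0.726 -0.219 -0.099] [ 0.939  0.23  -0.057]
top 1268 rect [804.5  -4.6 155.5 493.2  16.5] [ 0.724 -0.22  -0.1  ] [ 0.949  0.231 -0.055]
 t 28.94 p [ 0.6  -0.1   0.17] F [ 0.1  0.8 -0.1] w 0.0851
```

View pics/scene_A10.png

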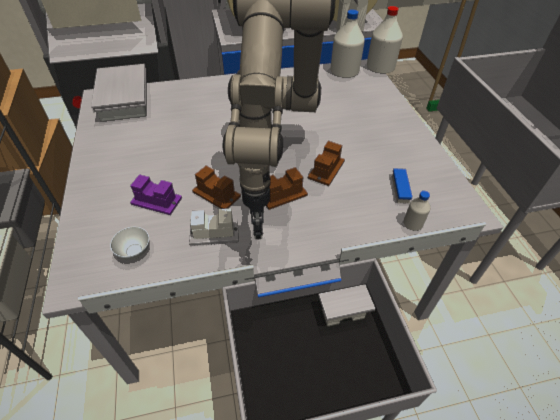

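A has moved aside to y≈0.15, at (347,305) in the scene view. Now rest B, first checking that no decoy is near the rear finger.

```bash
python3 - <<'E'
from h import *
im=cv2.cvtColor(cv2.imread("pics/scene_A10.png"),cv2.COLOR_BGR2RGB);hsv=cv2.cvtColor(im,cv2.COLOR_RGB2HSV)
m=((hsv[...,0]<20)&(hsv[...,1]>130)).astype(np.uint8)
k,l,s,c=cv2.connectedComponentsWithStats(m)
for i in range(1,k):
    if s[i,4]>200 and s[i,1]>120:
        v,u=np.nonzero(l==i);R=np.array([ray("scene",(a,b),.0) for a,b in zip(u,v)]);j=R[:,0].argmax();print(c[i].round(),"max x on z=0",R[j].round(3), "near y", R[abs(R[:,1]+.229)<.03][:,0].max() if (abs(R[:,1]+.229)<.03).any() else None)
r.reach([.476,-.229,.17],q_down(-.13))
h=r.move_straight([.475,-.229,.052],q_down(-.13),speed=.15,max_force=15); st(f"down {h}")
if not h:
    command_gripper(.05,60); st("grip")
    r.move_straight([.51,-.17,.053],q_down(-.07),speed=.08); st()
    o=snap("B1",("scene",))
E
```

```text
[ 10. 155.] max x on z=0 [-0.005 -0.949  0.   ] near y None
[327. 164.] max x on z=0 [0.331 0.219 0.   ] near y None
[215. 188.] max x on z=0 [ 0.366 -0.171  0.   ] near y 0.3545822400691566Traceback (most recent call last):
  File "<stdin>", line 7, in <module>
  File "h.py", line 9, in ray
    m=optics.camera_model(n);K,R,t=np.array(m["K"]),np.array(m["R"]),np.array(m["t"])
ValueError: time passes only in moves, steps and waits
```

The nearest decoy edge is at x≈0.355 to 0.366, and the rear finger reaches x≈0.418, so it's clear. The error came from making too many calibration lookups in one script, before any move. Running the motion now.

```bash
python3 - <<'E'
from h import *
st()
r.reach([.476,-.229,.17],q_down(-.13))
h=r.move_straight([.475,-.229,.052],q_down(-.13),speed=.15,max_force=15); st(f"down {h}")
if not h:
    command_gripper(.05,60); st("grip")
    r.move_straight([.51,-.17,.053],q_down(-.07),speed=.08); st()
    o=snap("B1",("scene",))
E
```

```text
t 28.94 p [ 0.6  -0.1   0.17] F [ 0.1  0.8 -0.1] w 0.0851
down False t 30.62 p [ 0.4758 -0.229   0.0526] F [-0.1 -0.2  0.7] w 0.085
grip t 30.98 p [ 0.4748 -0.2291  0.0531] F [-2.1  1.4  6.1] w 0.0592
 t 31.99 p [ 0.5097 -0.1707  0.0532] F [-1.9 -4.6 -2.9] w 0.0588
```

View pics/scene_B1.png

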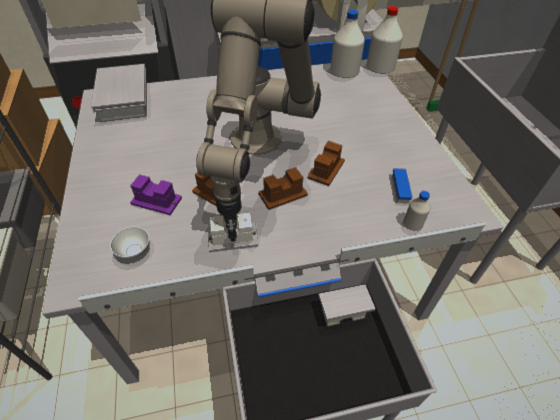

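B, at (232,230), follows the gripper and stays flat. On to the lip.

```bash
python3 - <<'E'
from h import *
Y=-.027
r.move_straight([.555,Y,.053],q_down(0),speed=.09); st()
r.move_straight([.640,Y,.053],q_down(0),speed=.08,max_force=30); st()
command_gripper(.085); st("open")
r.move_straight([.640,Y,.15],q_down(0),speed=.25)
a=np.radians(18);sg=1
p,q=tip(.573,Y,.13,a,sg); r.reach(p,q); command_gripper(0.0)
o=snap("B2")
for n in o:
    im,d,P=o[n]; m=(P[...,2]>.075)&(P[...,2]<.1)&(P[...,0]>.59)&(P[...,0]<.72)&(abs(P[...,1])<.2)
    g=P[m];print(n,len(g),g.min(0).round(3),g.max(0).round(3))
st()
E
```

```text
t 33.86 p [ 0.5547 -0.0284  0.0531] F [-2.3 -8.7 -1.2] w 0.0591
 t 34.2 p [ 0.5576 -0.0278  0.0534] F [-1.5  1.2  2.5] w 0.059
open t 34.58 p [ 0.556  -0.0279  0.0522] F [-0.3  0.5  0.2] w 0.0851
scene 17 [ 0.59  -0.091  0.077] [0.593 0.03  0.095]
top 1 [ 0.59  -0.085  0.078] [ 0.59  -0.085  0.078]
 t 37.62 p [ 0.5653 -0.027   0.1538] F [ 1.1 -1.3  0. ] w 0.0001
```

View pics/scene_B2.png

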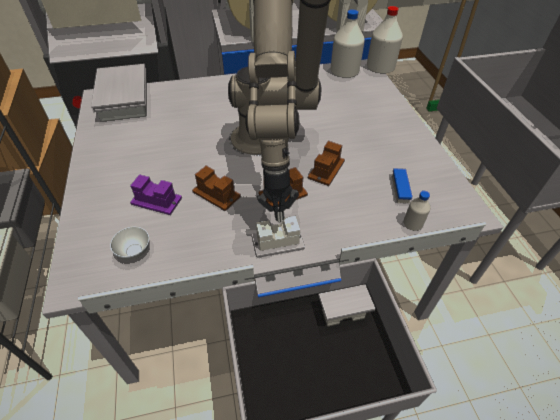

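The second drag stopped early: the 30 N trip fired as it started, and I hadn't checked the return value. B still stands upright at about (0.560, -0.028). I'll regrip it and finish the slide.

```bash
python3 - <<'E'
from h import *
Y=-.028
command_gripper(.085)
r.reach([.560,Y,.15],q_down(0))
h=r.move_straight([.560,Y,.052],q_down(0),speed=.15,max_force=15); st(f"down {h}")
assert not h
command_gripper(.05,60); st("grip")
h=r.move_straight([.640,Y,.053],q_down(0),speed=.08,max_force=60); s=st(f"drag {h}")
assert s["eef_pos"][0]>.63
command_gripper(.085); st("open")
r.move_straight([.640,Y,.15],q_down(0),speed=.25)
a=np.radians(18);sg=1
p,q=tip(.573,Y,.13,a,sg); r.reach(p,q); command_gripper(0.0)
o=snap("B3")
for n in o:
    im,d,P=o[n]; m=(P[...,2]>.075)&(P[...,2]<.1)&(P[...,0]>.60)&(P[...,0]<.72)&(abs(P[...,1])<.2)
    g=P[m];print(n,len(g),g.min(0).round(3),g.max(0).round(3))
st()
E
```

```text
down False t 40.7 p [ 0.5606 -0.0281  0.0527] F [0.4 0.1 0.8] w 0.0851
grip t 41.06 p [ 0.5593 -0.028   0.0533] F [-4.4 -0.6  7.5] w 0.0593
drag False t 42.21 p [ 0.6365 -0.0277  0.0534] F [-13.4  -0.3   8.8] w 0.0592
open t 42.59 p [ 0.6404 -0.028   0.0533] F [ 0.1 -0.3 -0. ] w 0.0852
scene 541 [ 0.606 -0.093  0.075] [0.669 0.037 0.097]
top 524 [ 0.603 -0.091  0.075] [0.666 0.036 0.1  ]
 t 45.51 p [ 0.5653 -0.028   0.1538] F [-0.2  0.5  0.2] w 0.0
```

View pics/scene_B3.png

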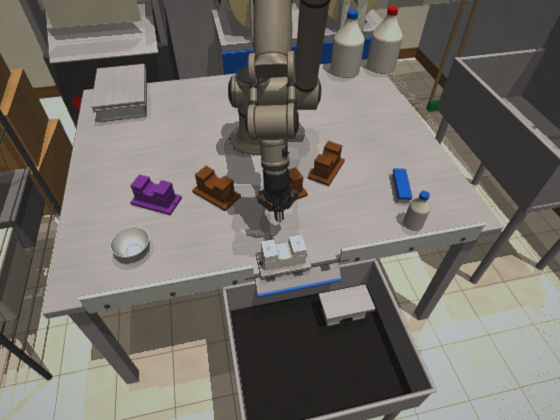

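B stands square at the lip, at (284,256), centre about (0.637, -0.028). Same push as for A.

```bash
python3 - <<'E'
from fin import *
Y=-.028
p,_=tip(.573,Y,.0075,a,sg); h=r.move_straight(p,q,speed=.15,max_force=12); st(f"low {h}")
assert not h
p,_=tip(.632,Y,.0075,a,sg); h=r.move_straight(p,q,speed=.07,max_force=40); s=st(f"push {h}")
snap("B4",("scene",))
if s["eef_pos"][0]>.615:
    finish(Y,"B5")
    p,_=tip(.60,Y,.10,a,sg); r.move_straight(p,q,speed=.25)
o=snap("B6");st()
A=cv2.imread('pics/scene_B6.png');b=cv2.imread('pics/top_B6.png')
cv2.imwrite('pics/both_B6.png',np.hstack([cv2.resize(A[200:400,180:460],(560,400)),b[20:420,150:380]]))
E
```

```text
low False t 46.48 p [ 0.5658 -0.0281  0.032 ] F [-0.2  0.3  0.8] w 0.0001
push False t 47.47 p [ 0.6243 -0.028   0.0313] F [0.1 0.3 0.2] w -0.0003
0.65 False t 48.26 F [-0.3  0.5 -0.2] pts 0
 t 48.91 p [ 0.5919 -0.0279  0.1224] F [ 0.1 -0.2 -0.6] w 0.0003
```

View pics/both_B6.png

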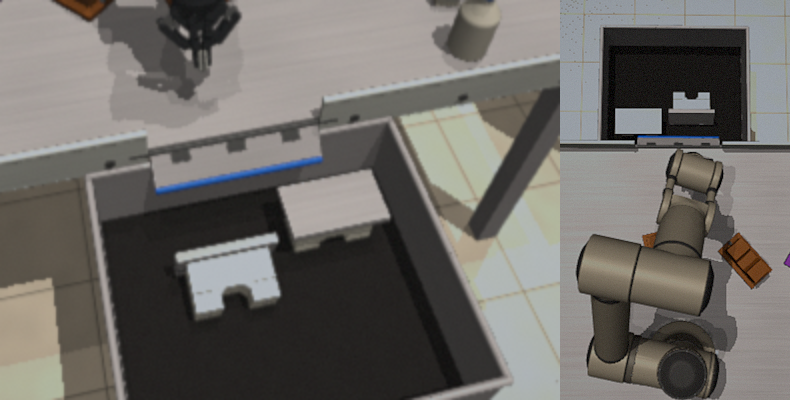

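B tipped straight into the tub, at (230,275) in the crop, lying beside A with neither on the other. I'll check the bystanders, the gate and that everything is still, then hand in.

```bash
python3 - <<'E'
from meas import *
r.move_straight([.53,-.028,.2],speed=.2); r.hold(.3)
o=snap("end")
for n in o: measure(n,*o[n][:2])
f=np.load("pics/scene0.npz");a0=f["im"].astype(int);a1=o["scene"][0].astype(int)
b=cv2.cvtColor(cv2.imread("pics/scene_B6.png"),cv2.COLOR_BGR2RGB).astype(int)
print("motion in tub B6->end",(abs(a1-b)[280:400,225:425].max(2)>30).sum())
for n,(u,v,w,h) in {"bottle":(404,190,28,42),"brush":(390,166,24,38),"bowl":(108,226,46,40)}.items(): print(n,"changed px",(abs(a1-a0)[v:v+h,u:u+w].max(2)>30).sum())
P=o["scene"][2];m=(P[...,2]>-.15)&(P[...,2]<-.03)&(P[...,0]>.73)&(P[...,0]<1.06)&(P[...,1]>-.2)&(P[...,1]<.245)
k,l,s,c=cv2.connectedComponentsWithStats(m.astype(np.uint8))
for i in range(1,k):
    if s[i,4]>150: print("tub",P[l==i].min(0).round(3),P[l==i].max(0).round(3))
st()
r.finish_job()
E
```

```text
scene 1 px [413. 204.] 1023 z 0.009 0.155 rect [505.3 454.6  67.2 218.6  83.6] top [585.6 442.4  65.8  52.   57.2] S 36.0
scene 2 px [275. 202.] 83 z 0.009 0.2 rect [472.1 -22.9  43.  154.1  79.2] top [541.1 -28.1  27.1  16.4  77.8] S 28.0
scene 5 px [129. 241.] 822 z 0.009 0.06 rect [ 4.920e+02 -4.926e+02  1.198e+02  1.177e+02  4.000e-01] top None S 17.0
blue 206 [ 0.706 -0.124 -0.055] [ 0.716  0.144 -0.039] [ 0.712  0.007 -0.047]
 slope [-0.0017  0.7118]
rails n 1082 x [0.66  0.668 0.673] gap -0.128 0.151 fit [-1.000e-04  6.672e-01]
top 10 px [128. 189.] 541 z 0.01 0.16 rect [587.9 448.6  87.5  67.8   4.5] top [575.9 445.7  59.4  67.   56.3] S 41.0
top 100 px [429. 216.] 816 z 0.009 0.063 rect [ 491.  -492.3  121.6  116.1   88.5] top None S 18.0
top 155 px [123. 232.] 491 z 0.009 0.053 rect [441.  467.5  52.3  96.7  76.1] top None S 189.0
blue 221 [ 0.705 -0.138 -0.179] [ 0.896  0.266 -0.034] [ 0.712  0.035 -0.051]
 slope [0.1816 0.7216]
rails n 829 x [0.657 0.664 0.671] gap -0.128 0.154 fit [0.0024 0.6635]
motion in tub B6->end 0
bottle changed px 0
brush changed px 0
bowl changed px 0
tub [ 0.73   0.069 -0.149] [ 0.821  0.23  -0.07 ]
tub [ 0.796 -0.114 -0.15 ] [ 0.89   0.045 -0.073]
 t 49.95 p [ 0.5301 -0.028   0.1994] F [0.1 0.9 0.4] w 0.0
the job is handed in; nothing more can be done
```

View pics/scene_end.png

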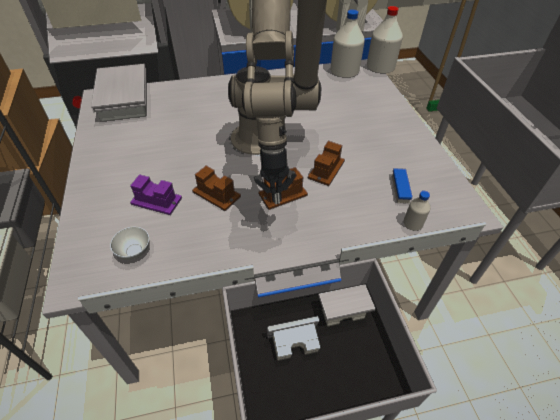

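The job is done and was handed in at about 50 s of the 69 s. I pushed the gate fully down, then gripped each white rest and slid it upright to the lip. From there a low push on its foot tipped it into the tub.

**Last checks**
- **Rests:** both lie still in the tub, side by side at (347,305) and (295,338) in the scene view. Their tops are at about z = -0.07, below the rim.
- **Gate:** it is still down, with its bead at (0.712, -0.05), which fits 2.4 rad.
- **Bottle, brush and bowl:** none of their pixels changed from the first picture to the last.
- **Robot:** it was clear of everything. The forces I printed between moves stayed under about 16 N. The only higher one is a drag of B that tripped its 30 N stop.

**What did not go as planned**
- **Rest A jammed:** it caught on the gate's bead halfway down the chute and needed a second light push. It landed upside down right under the gate, so I slid it about 0.1 m sideways on the mat to make room for B.
- **Rest B's drag stopped early:** that 30 N stop fired as the move began, and I hadn't checked the result. The gripper then opened and moved up and forward beside the rest. B stayed upright, and I regripped it and finished the slide.

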